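# Slide a carrier block down a step onto the marked platen

## Task

The dies lie loose in the light metal carrier block on the grey upper deck of the two-level stage. Grip the block and slide it down over the step onto the black lower platen, and leave it standing wholly inside the yellow outline, square to it. Keep it level all the way and hardly lift it, and leave the blue tool cartridge beside it and the grey gel box alone.

Things in the scene. Friction and masses are not known exactly. Their poses are not given: they have to be found in the camera images.
- carrier_mid (a point): Carrier block, light metal, 64 mm long (its y), 40 mm wide (its x), solid body 16 mm high, pins up to 21 mm above its underside; about 0.14 kg. The point is its centre, 8 mm above its underside; z up. It stands on the stage's upper deck, long axis roughly along the stage's x, in the left or right lane. Grasp it from above across its 40 mm width.
- outline_mid (a point): Centre of the yellow outline on the black lower platen, on its surface, 16 mm above the bench. Axes are the fixed stage's: x towards the upper deck, y across, z up. The outline is 88 (x) by 64 mm (y) inside its lines. The stage is 236 (x) by 190 mm (y), without rims. The step lies 58 mm away in +x; beyond it the grey upper deck is 8 mm higher and 118 mm long.
- cartridge_mid (a point): Bystander: blue tool cartridge with a thin nozzle, 22 mm wide (x), 86 mm long (y), 18 mm high, lying on the upper deck about 80 mm to one side of the carrier. This point lies 8 mm above its underside.
- gel_box_mid (a point): Bystander: flat grey and black gel box, 58x56x13 mm, on the bench to the left of the stage. This point is its centre.
Things that resemble listed ones, but are neither listed nor needed, are in the scene too. What is shaped like the part that bears carrier_mid but green or red is not meant.

How it is judged (in metres and radians):
At the end, for the whole second after the job is handed in: The carrier block stands flat on the lower platen, its centre within 14 mm of the outline's centre along each side, its long axis within 0.2 rad (11 degrees) of the outline's long side, either way round (x of carrier_mid in the frame of outline_mid between -0.014 and 0.014 m and y of carrier_mid in the frame of outline_mid between -0.014 and 0.014 m and z of carrier_mid in the frame of outline_mid between 0.005 and 0.011 m and angle between the y axis of carrier_mid and the x axis of outline_mid, either way round below 0.2 rad and angle between carrier_mid's own z axis and vertical below 0.08 rad); the robot touches nothing.
It fails at once if the carrier block is tipped more than 10 degrees (angle between carrier_mid's own z axis and vertical above 0.175 rad).
It fails at once if the carrier block is lifted more than 10 mm above the upper deck's level (z of carrier_mid in the frame of outline_mid above 0.026 m).
It fails at once if the blue cartridge is moved more than 15 mm (distance of cartridge_mid from where it was at the start of the episode above 0.015 m).
It fails at once if the gel box is moved more than 15 mm (distance of gel_box_mid from where it was at the start of the episode above 0.015 m).
It also fails if it takes over 32 s, if anything falls off the work surface, if the arm or the gripper's body presses on something with over 40 N, if the wrist force passes 120 N, or if a joint passes its speed limit or range.

## Robot

A 6-joint arm with a two-finger parallel gripper is mounted at the origin on a cart in front of the work surface, level with it; the furniture and walls round the work are solid. World frame = base frame: x ahead of the robot, y to its left, z up, the work surface at z = 0. Lengths are in mm, angles in rad, forces in N, time in s.
With the tool pointing down it reaches from about 350 to 975 mm from the base axis. Payload 7.1 kg.
Tool frame: the origin (TCP) lies at the very end of the fingers, on their centre line; the grasp point (between the pads) lies 19 mm behind it (ctrl.grasp_offset is the distance from the TCP to the grasp point, in mm); z points along the fingers, y is the line along which they close (so a half turn about z gives the same grasp; the last joint's range is limited). The gripper opens to 88 mm and grips with 3 to 60 N. Pads are 20 mm wide; open, the fingers measure 115 mm over their backs; the gripper's body (75 mm by 178 mm) begins 61 mm behind the grasp point.
Start: joints at [1.301, 0.423, 1.63, -0, 1.089, -0.019], TCP at [155.08, 605.438, 222.675] pointing down, gripper open.
Joint ranges: [-3, 3], [-0.9, 2.11], [0.09, 2.58], [-1.31, 4.45], [0.11, 2.69], [-2.54, 2.54]. Speed limits (rad/s): [2.39, 2.39, 3.01, 3.14, 3.14, 3.14].

## Interface

Orientations are given as a rotation vector (axis times angle).
In Python, from workcell import ctrl, viewer, ticket, models gives the robot as it stands.
- The arm moves only by the tool play_rows, never from a script. Its arguments are lists of equal length, an entry for each row: "dp": the shift along the world's x, y, z in mm, a list of three; "yaw": the turn about the world's z in degrees. In form: {"dp": [[tx, ty, tz], ...], "yaw": [yaw, ...]}. A call has 1 to 8 rows; each row shifts and turns the commanded pose from where the row before left it; what a row does not reach is not made up. A row lasts 1/12 s, in which the tool goes at most 41.7 mm and 7.16 degrees, less where a joint would pass 70% of its speed; a pose out of reach is approached as far as the arm can. A call is refused whole if a number of a shift passes 41.7 or a number of a turn 7.16, either way. A call with a gripper value outside its range is refused whole. "gripper" is the closure, from 0 (fully open) to 1 (shut), set as the call begins (left out, the last holds). The fingers move at their own pace and stop on an object; the grip force is fixed at half the most. Time passes only in rows, so rows that do not move let the fingers close. It gives the time, the measured TCP pose, the force, the opening and the grip force at its end, in the units of the state.
- ctrl.get_obs(): the state, without advancing time (a new reading comes with each control period).
- viewer.get_image(name): name is "scene" or "top"; returns a dict with "pixels" (400x640x3 uint8, red, green, blue), "range_z" (400x640 float32, mm along the optical axis (not along the pixel's ray), 0 where there is no reading), "fx", "fy", "cx", "cy" (pixels), "dist_coeffs" ([k1, k2, p1, p2, k3] as OpenCV has them; the pictures are not rectified), "T" (4x4, takes a point from camera to world coordinates). Camera axes: x right, y up, looking along -z (the intrinsics and any distortion apply to the point x, -y, -z); pixel columns grow to the right and rows downward; lengths in mm; the calibration is good to about 2 mm. A picture is of the moment at which its call begins.
- ticket.close_job(): hands the job in; it is judged then, once.
Trained networks look in a picture, given as the dict that the camera call returned (one of the last four; its "shot" number tells which), for a name from the list of things; names that differ only in an ending like _2 or _b are one class to them, and where a whole thing is asked for, a point or a joint stands for the part that bears it (a point fixed in the world has none). Each returns a list of dicts, best first, with "conf" (0 to 1); they miss things now and then, are a little off and sometimes report something else, mostly with a low value. They report only what shows in the picture. A call takes as long as a camera call. They do not tell look-alikes from the thing itself.
- models.look_for(picture, name): "bbox" ([centre column, centre row, width, height] in pixels, round what is visible of it).
- models.landmark_of(picture, name): "location" ([column, row] in pixels: a listed point, or the origin of a listed thing).
The state is a dict: "t": time; "qpos": joint angles; "qvel": joint speeds; "joint_torque": joint torques, N m; "ee_pos": TCP position; "orientation": TCP orientation; "ft_force": force on the tool from outside, world axes, zero at the start; "moment": the same for the moment, N m; "width": finger opening in mm; "grasp_force": force on a finger pad.
Only numpy, scipy, OpenCV 4.12 (cv2) and the standard library are available. Lean on these libraries where they do the work, as an engineer would, in place of code of your own. Each camera call takes 0.05 s, during which the arm holds its last target. There are 200 camera calls.

## Working session

There is one attempt and no reset: what is moved stays moved. The work goes in short steps, Python scripts to look and compute and a tool call to move; the robot and the scene stay as the last step left them, time stands still between calls to the robot, and variables do not carry over. Pictures are saved under pics/ and viewed, at most 10 in all, crops included, and the job is handed in when it is done.

Besides the shell and the picture viewer there is one more tool, called after "Emit:" as a command line: name --pt "numbers of a row" for each row, then --argument value for the rest. play_rows: Moves the arm, as the interface text tells. Its arguments: {"type":"object","properties":{"dp":{"type":"array"},"yaw":{"type":"array"},"gripper":{"type":"number"}},"required":["dp","yaw"]}

```bash
mkdir -p pics
cat > h.py <<'E'
import numpy as np, cv2
from workcell import ctrl, viewer, ticket, models
def ray(im,u,v):
    K=np.array([[im['fx'],0,im['cx']],[0,im['fy'],im['cy']],[0,0,1.]])
    p=cv2.undistortPoints(np.array([[[u,v]]],float),K,np.array(im['dist_coeffs'],float))[0,0]
    return np.array([p[0],-p[1],-1.])
def at_z(im,u,v,z):
    T=np.array(im['T']); d=T[:3,:3]@ray(im,u,v); o=T[:3,3]
    return o+d*(z-o[2])/d[2]
def at_depth(im,u,v):
    T=np.array(im['T']); r=im['range_z'][int(round(v)),int(round(u))]
    return T[:3,:3]@(ray(im,u,v)*r)+T[:3,3]
def save(im,n,crop=None,s=1):
    a=im['pixels'][...,::-1]
    if crop: x0,y0,x1,y1=crop; a=a[y0:y1,x0:x1]
    cv2.imwrite('pics/'+n,cv2.resize(a,None,fx=s,fy=s,interpolation=cv2.INTER_CUBIC))
E
python3 - <<'E'
from h import *
np.set_printoptions(precision=1,suppress=True)
for c in ['top','scene']:
    im=viewer.get_image(c); save(im,c+'0.png')
    print(c,np.array(im['T'])[:3,3])
    for n in ['carrier_mid','outline_mid','cartridge_mid','gel_box_mid']:
        for d in models.landmark_of(im,n)[:4]: print(n,round(d['conf'],2),np.array(d['location']),at_depth(im,*d['location']))
o=ctrl.get_obs();print(o['ee_pos'],o['orientation'],o['t'],o['width'])
E
```

```text
top [448.5 -19.7 913.8]
carrier_mid 0.96 [384.9 199.9] [ 573.7 -140.7   34.6]
carrier_mid 0.96 [404.5 134. ] [ 736.  -195.9   11.4]
carrier_mid 0.75 [288.9 281.4] [448.5 -19.7 913.8]
outline_mid 0.78 [365.4 248.1] [464.9 -95.   16.1]
cartridge_mid 0.79 [351.4 195.5] [584.2 -64.2  40.3]
gel_box_mid 0.93 [235.7 277.5] [400.3 205.8  12.7]
scene [  63.7 -323.7  692.9]
carrier_mid 0.86 [424.  201.9] [ 734.  -202.9   10.6]
carrier_mid 0.63 [238.6 247.5] [378.5  92.5  14.1]
carrier_mid 0.61 [372.5 225.8] [ 577.2 -136.1   35.1]
outline_mid 0.97 [331.2 262.2] [ 455.7 -101.2   14.5]
cartridge_mid 0.67 [340.  209.6] [576.6 -50.9  39.3]
gel_box_mid 0.73 [211.4 224.1] [394.9 190.   15. ]
[155.1 605.4 222.7] [ 0.4  3.1 -0. ] 0.5 87.53348048852918
```

View pics/top0.png

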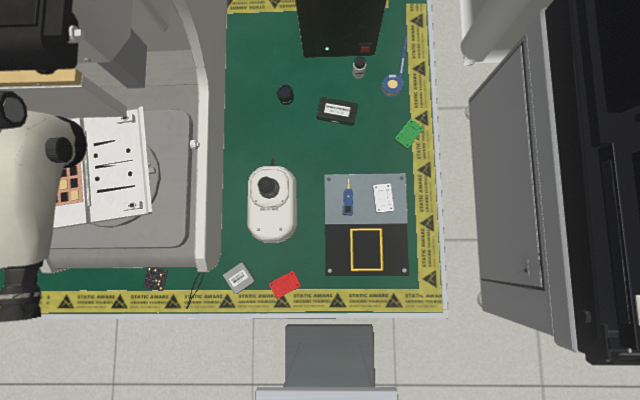

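View pics/scene0.png

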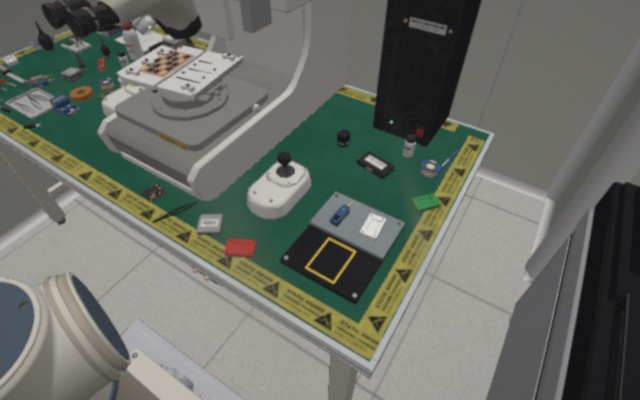

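The top view shows three carrier shapes: white at (385,199) on the grey deck, green at (407,133) and red at (285,284), both on the bench. The white one is the light metal block on the upper deck, so it fits the description. The blue cartridge is at (349,196), the yellow outline at (366,249) and the gel box at (237,277). Next I'll measure the carrier and outline, and map the obstacle heights along the route.

Run:
```python
from h import *
np.set_printoptions(precision=1,suppress=True,linewidth=220)
im=viewer.get_image('top'); save(im,'crop.png',(310,160,420,285),5)
P=im['pixels'].astype(int); R,G,B=P[...,0],P[...,1],P[...,2]
vv,uu=np.mgrid[:400,:640]
def rect(mask,z,n):
    pts=np.array([at_z(im,u,v,z)[:2] for v,u in zip(*np.where(mask))],np.float32)
    print(n,len(pts),cv2.minAreaRect(pts))
win=(uu>320)&(uu<412)&(vv>165)&(vv<285)
w=win&(P.min(2)>190)&(uu>365)&(vv<220)
rect(w,40,'carrier')
y=win&(R>170)&(B<120)&(G>120)&(vv>220); rect(y,16,'outline')
b=win&(B>R+25)&(uu<365)&(vv>180)&(vv<220); rect(b,40,'cartridge')
# stage outline via height
# heightmap, both cams
H=np.zeros((14,20))
for c in ['top','scene']:
    I=im if c=='top' else viewer.get_image(c)
    for v in range(0,400,2):
        for u in range(0,640,2):
            if I['range_z'][v,u]>0:
                p=at_depth(I,u,v); i=int((p[0]+50)//50); j=int((p[1]+250)//50)
                if 0<=i<14 and 0<=j<20: H[i,j]=max(H[i,j],p[2])
print('cols y from -250; rows x from -50');
for i in range(14): print(-50+50*i,H[i].astype(int))
```

```text
carrier 453 ((578.8021240234375, -136.01657104492188), (62.90629196166992, 39.44076919555664), 5.346310615539551)
outline 206 ((462.333984375, -96.137939453125), (71.84422302246094, 93.9108657836914), 89.96145629882812)
cartridge 285 ((574.774169921875, -30.134902954101562), (71.00609588623047, 87.91832733154297), 89.3995361328125)
cols y from -250; rows x from -50
-50 [  0   0   0 386   0   0   0   0   0   0   0   0   0   0   0   0   0   0   0   0]
0 [  0   0   0 390 390 389   0   0   0   0   0   0   0   0   0   0   0   0   0   0]
50 [  0   0   0 368 390 389  14  13   0   0   0   0   0   0   0   0   0   0   0   0]
100 [  0   2   4  13  13 336  13  15   3   0   0   0   0   0   0   0   0   0   0   0]
150 [0 0 1 0 0 0 0 0 0 0 0 0 0 0 0 0 0 0 0 0]
200 [0 0 0 0 0 0 0 0 0 0 0 0 0 0 0 0 0 0 0 0]
250 [0 0 0 0 0 0 0 0 0 0 0 0 0 0 0 0 0 0 0 0]
300 [ 5  5  6  7  6  5  5  7  6  7  6 10  8  6  7  6  7  7  7  4]
350 [  7   6   6   6   6   6  18  18  16  18   9 465 468 466 461   6   6   7   7   4]
400 [  7  18  19  19  19   6  20   5  15 129 129 465 473 465 122 122 129   6   5   3]
450 [  6  19  20  19  22   5  45  50  45 133 161 489 493 163 252 258 161   0   1   4]
500 [  6  40  41  44  41   5  52  60  50 134 261 495 498 258 267 263 161   0   0   0]
550 [  6  43  45  43  41   4  61 118  58 135 260 513 508 388 359 361 324 322 315  42]
600 [  6  39  41  36  27   5  60 119 619 634 628 522 485 321 358 354   0   0   0   0]
```

View pics/crop.png

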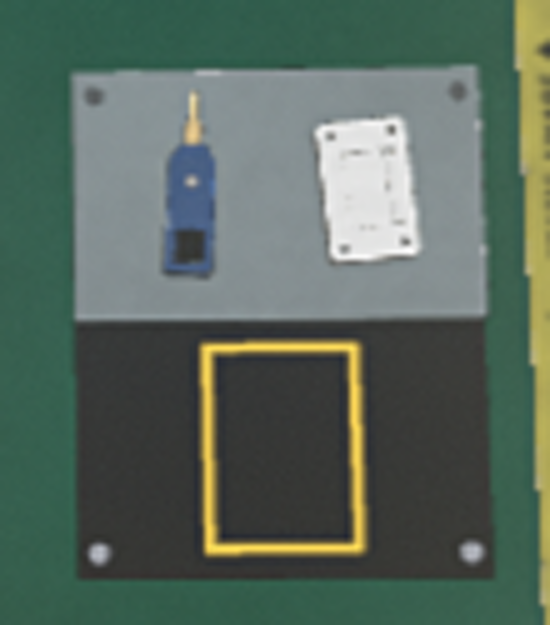

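The crop confirms the white block on the grey deck: 63x39 mm at (579,-136), long axis about +5° from x. The outline centre is (462,-96), square to world axes. The microscope stands at x≥350, y≥200, so I'll go round it on the robot's side.

Emit:
play_rows --pt "0 -26 0" --pt "0 -26 0" --pt "0 -26 0" --pt "0 -26 0" --pt "0 -26 0" --pt "0 -26 0" --pt "0 -26 0" --pt "0 -26 0" --yaw '[0,0,0,0,0,0,0,0]' --gripper 0.3

```text
t: 1.27
ee_pos: [155.0, 396.3, 222.8]
orientation: [0.393, 3.117, 0.001]
ft_force: [0.2, -0.1, 0.1]
width: 61.4
grasp_force: 0.0
```

Emit:
play_rows --pt "20 -18 0" --pt "20 -18 0" --pt "20 -18 0" --pt "20 -18 0" --pt "15 -25 0" --pt "15 -25 0" --pt "15 -25 0" --pt "15 -25 0" --yaw '[0,0,0,0,0,0,0,0]'

```text
t: 1.93
ee_pos: [295.6, 224.3, 222.9]
orientation: [0.392, 3.116, 0.001]
ft_force: [0.6, 1.1, 0.0]
width: 61.3
grasp_force: 0.0
```

Emit:
play_rows --pt "18 -36 0" --pt "18 -36 0" --pt "18 -36 0" --pt "18 -36 0" --pt "27 -28 0" --pt "27 -28 0" --pt "27 -28 0" --pt "27 -28 0" --yaw '[0,0,0,0,5,5,5,4.5]'

```text
t: 2.6
ee_pos: [476.2, -32.5, 222.9]
orientation: [-0.146, 3.137, 0.0]
ft_force: [0.7, -0.3, -0.9]
width: 61.4
grasp_force: 0.0
```

Emit:
play_rows --pt "22 -26 0" --pt "22 -26 0" --pt "22 -26 0" --pt "22 -26 0" --pt "14 0 -20" --pt "0 0 -25" --pt "0 0 -20" --pt "0 0 0" --yaw '[0,0,0,0,0,0,0,0]'

```text
t: 3.27
ee_pos: [574.6, -134.2, 153.7]
orientation: [0.14, -3.132, -0.003]
ft_force: [-1.0, 0.5, -0.6]
width: 61.7
grasp_force: 0.0
```

Run:
```python
from h import *
im=viewer.get_image('scene'); save(im,'s1.png',(280,150,480,310),4)
P=im['pixels'].astype(int); vv,uu=np.mgrid[:400,:640]
print(ctrl.get_obs()['ee_pos'],ctrl.get_obs()['orientation'])
win=(uu>270)&(uu<420)&(vv>220)&(vv<300)
y=win&(P[...,0]>150)&(P[...,2]<110)&(P[...,1]>110)
pts=np.array([at_z(im,u,v,16)[:2] for v,u in zip(*np.where(y))],np.float32);print(len(pts),cv2.minAreaRect(pts))
for n in ['carrier_mid','outline_mid','cartridge_mid']:
    for d in models.landmark_of(im,n)[:2]: print(n,d['conf'],d['location'],at_z(im,*d['location'],{'carrier_mid':32,'outline_mid':16,'cartridge_mid':32}[n]))
t=viewer.get_image('top')
```

```text
[ 575.56195622 -134.28667075  155.77673332] [ 1.40131745e-01 -3.13407465e+00 -2.09510599e-03]
450 ((474.8565368652344, -150.51931762695312), (166.4396209716797, 341.0615234375), 42.57184982299805)
carrier_mid 0.86 [241.4, 244.4] [379.79957703  81.80196633  32.        ]
carrier_mid 0.69 [424.2, 204.3] [ 705.79791672 -210.11048662   32.        ]
outline_mid 0.64 [332.3, 258.3] [464.60267097 -98.52195905  16.        ]
cartridge_mid 0.76 [340.6, 209.6] [583.11001446 -48.99829553  32.        ]
```

View pics/s1.png

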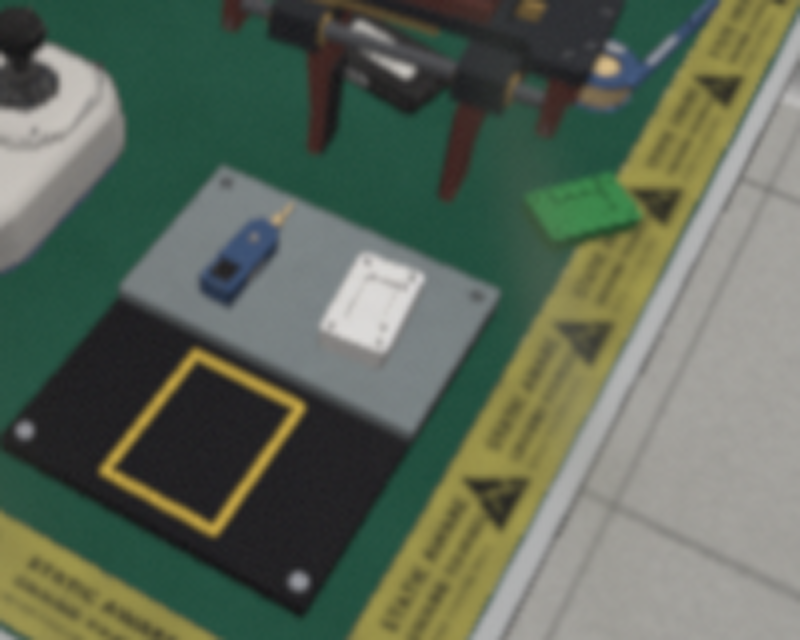

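The scene crop shows the fingers above and behind the block, at about (320,150) and (455,195). The block is clear at (373,300) in crop pixels, and the cartridge is at (240,260). I'll cross-check the positions from this view.

Run:
```python
from h import *
np.set_printoptions(precision=1,suppress=True)
im=viewer.get_image('scene')
f=lambda c,z:at_z(im,280+c[0]/4,150+c[1]/4,z)[:2]
for n,cs,z in [('car',[(368,252),(425,268),(380,354),(320,330)],40),('out',[(197,352),(303,407),(213,535),(103,470)],16)]:
    q=np.array([f(c,z) for c in cs]); print(n,q.tolist(),q.mean(0))
P=im['pixels'].astype(int); vv,uu=np.mgrid[:400,:640]
cu=(uu-280)*4;cv=(vv-150)*4
w=(P.min(2)>170)&(cu>305)&(cu<435)&(cv>240)&(cv<365)
pts=np.array([at_z(im,u,v,40)[:2] for v,u in zip(*np.where(w))],np.float32);print(cv2.minAreaRect(pts))
y=(P[...,0]>140)&(P[...,2]<110)&(P[...,1]>110)&(cu>95)&(cu<310)&(cv>340)&(cv<545)&(cv<560)
pts=np.array([at_z(im,u,v,16)[:2] for v,u in zip(*np.where(y))],np.float32);print(cv2.minAreaRect(pts))
for c in [(232,20),(550,130),(318,148),(450,195)]:
    print('stub',c,at_depth(im,280+c[0]/4,150+c[1]/4))
```

```text
car [[606.8273520768137, -119.05167134176668], [613.562647643043, -152.3209490186224], [544.4519320211025, -158.43470588139022], [541.5031402083505, -122.8158191417545]] [ 576.6 -138.2]
out [[507.8550673409062, -64.16364583321291], [506.87406825080643, -133.0908680479016], [412.207769291745, -132.65283709922025], [414.4689707264138, -63.1242279284823]] [460.4 -98.3]
((576.1289672851562, -136.29612731933594), (64.23636627197266, 39.471649169921875), 4.67883825302124)
((460.855712890625, -96.63761901855469), (96.075439453125, 72.56298065185547), 0.03874295949935913)
stub (232, 20) [785.5  76.9  -1.5]
stub (550, 130) [ 802.7 -159.5   -1.1]
stub (318, 148) [700.7 -38.5   2.7]
stub (450, 195) [ 713.5 -128.    -2.4]
```

Emit:
play_rows --pt "2 -1.5 -14" --pt "0 0 -14" --pt "0 0 -14" --pt "0 0 -14" --pt "0 0 -14" --pt "0 0 -14" --pt "0 0 -14" --pt "0 0 0" --yaw '[0,0,0,0,0,0,0,0]'

```text
t: 4.23
ee_pos: [577.5, -135.7, 57.0]
orientation: [0.141, -3.135, -0.002]
ft_force: [-0.6, -0.2, -0.9]
width: 61.6
grasp_force: 0.0
```

Emit:
play_rows --pt "0 0 0" --pt "0 0 0" --yaw '[0,0]'

```text
t: 4.4
ee_pos: [579.5, -136.2, 60.1]
orientation: [-0.141, 3.138, -0.0]
ft_force: [-1.5, 0.8, 0.2]
width: 61.9
grasp_force: 0.0
```

Emit:
play_rows --pt "-1 0 -8" --pt "0 0 -8" --pt "0 0 -7" --pt "0 0 -5" --pt "0 0 -3" --pt "0 0 0" --pt "0 0 0" --pt "0 0 0" --yaw '[0,0,0,0,0,0,0,0]'

```text
t: 5.07
ee_pos: [578.3, -136.1, 28.8]
orientation: [-0.141, 3.138, -0.0]
ft_force: [-0.6, 0.4, -0.6]
width: 61.4
grasp_force: 0.0
```

Emit:
play_rows --pt "0 0 0" --pt "0 0 0" --pt "0 0 0" --pt "0 0 0" --pt "0 0 0" --pt "0 0 0" --pt "0 0 0" --pt "0 0 0" --yaw '[0,0,0,0,0,0,0,0]' --gripper 0.7

```text
t: 5.73
ee_pos: [578.2, -136.2, 28.9]
orientation: [-0.141, 3.138, -0.0]
ft_force: [-1.2, -0.4, 3.0]
width: 39.7
grasp_force: 30.0
```

Emit:
play_rows --pt "0 0 1.5" --pt "0 0 1.5" --pt "-5 0 0.5" --pt "-9 0 0" --pt "-12 0 0" --pt "-12 0 0" --pt "-12 0 0" --pt "-12 0 0" --yaw '[0,0,0,0,0,0,0,0]'

```text
t: 6.4
ee_pos: [514.3, -135.9, 32.0]
orientation: [0.141, -3.137, -0.001]
ft_force: [0.5, -0.7, -1.8]
width: 39.7
grasp_force: 30.0
```

Emit:
play_rows --pt "-12 4 0" --pt "-11 8 0" --pt "-10 8 0" --pt "-9 8 0" --pt "-7 7 0" --pt "-5 5 0" --pt "0 0 0" --pt "0 0 0" --yaw '[0,-1,-1,-1,-1,-1,0,0]'

```text
t: 7.07
ee_pos: [461.4, -95.9, 32.2]
orientation: [0.005, -3.141, -0.0]
ft_force: [0.6, 0.4, -1.0]
width: 39.5
grasp_force: 30.0
```

Emit:
play_rows --pt "0 0 -3" --pt "0 0 -3" --pt "0 0 -2" --pt "0 0 -1" --pt "0 0 -1" --pt "0 0 -0.5" --pt "0 0 0" --pt "0 0 0" --yaw '[0,0,0,0,0,0,0,0]'

```text
t: 7.73
ee_pos: [462.1, -96.1, 21.6]
orientation: [0.004, -3.142, 0.0]
ft_force: [-0.3, 0.3, -2.2]
width: 39.5
grasp_force: 30.0
```

Run:
```python
from h import *
im=viewer.get_image('scene'); save(im,'s2.png',(260,150,460,310),4)
```

```text
(no output)
```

View pics/s2.png

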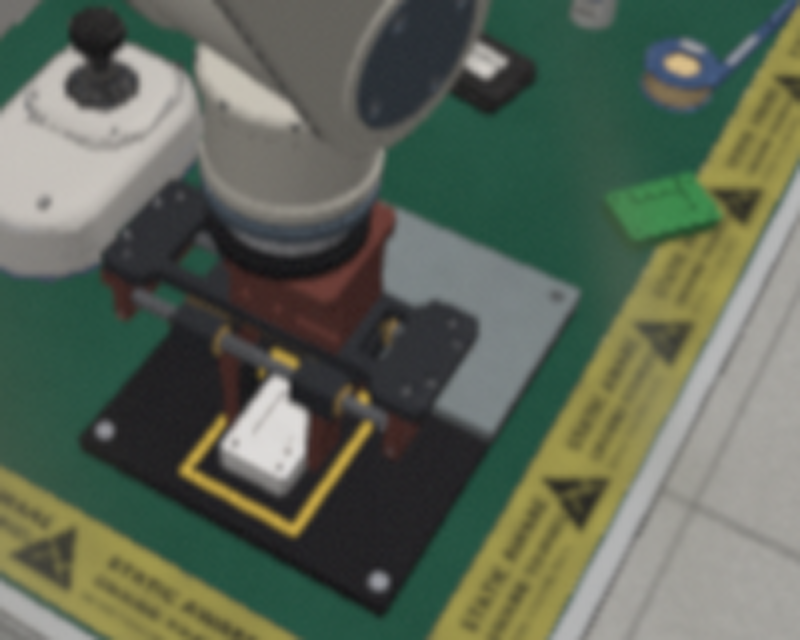

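The view shows the block held inside the yellow outline, at about (265,440) in crop pixels, square and central, with the gripper clear of the joystick. I'll lower the last bit and release.

Emit:
play_rows --pt "0 0 -0.5" --pt "0 0 -0.3" --pt "0 0 0" --pt "0 0 0" --yaw '[0,0,0,0]'

```text
t: 8.12
ee_pos: [462.1, -96.1, 20.9]
orientation: [-0.004, 3.141, -0.0]
ft_force: [0.3, -0.4, -2.6]
width: 39.6
grasp_force: 30.0
```

Emit:
play_rows --pt "0 0 0" --pt "0 0 0" --pt "0 0 0" --pt "0 0 0" --pt "0 0 0" --pt "0 0 0" --yaw '[0,0,0,0,0,0]' --gripper 0.3

```text
t: 8.62
ee_pos: [462.1, -96.0, 20.9]
orientation: [-0.004, 3.141, -0.0]
ft_force: [0.2, 0.3, -0.1]
width: 61.4
grasp_force: 0.0
```

Emit:
play_rows --pt "0 0 6" --pt "0 0 15" --pt "0 0 20" --pt "0 0 25" --pt "0 0 25" --pt "0 0 25" --pt "-20 20 20" --pt "0 0 0" --yaw '[0,0,0,0,0,0,0,0]'

```text
t: 9.28
ee_pos: [441.1, -74.8, 160.1]
orientation: [-0.004, 3.139, -0.0]
ft_force: [-1.6, 0.0, 0.8]
width: 62.1
grasp_force: 0.0
```

Emit:
play_rows --pt "-15 25 10" --pt "-15 30 10" --pt "-5 30 10" --pt "0 30 0" --pt "0 30 0" --pt "0 0 0" --pt "0 0 0" --pt "0 0 0" --yaw '[0,0,0,0,0,0,0,0]'

```text
t: 9.95
ee_pos: [406.8, 68.7, 186.7]
orientation: [0.005, -3.141, 0.001]
ft_force: [-0.6, -0.2, 0.2]
width: 61.5
grasp_force: 0.0
```

Run:
```python
from h import *
np.set_printoptions(precision=1,suppress=True)
for c in ['scene','top']:
    im=viewer.get_image(c); save(im,c+'3.png',(300,160,420,290) if c=='top' else (260,150,460,310),4)
    for n in ['carrier_mid','cartridge_mid','outline_mid']:
        for d in models.landmark_of(im,n)[:3]: print(c,n,round(d['conf'],2),at_z(im,*d['location'],{'carrier_mid':24,'outline_mid':16,'cartridge_mid':32}[n]),at_depth(im,*d['location']))
    P=im['pixels'].astype(int); w=(P.min(2)>(190 if c=='top' else 170))
    pts=np.array([at_z(im,u,v,32)[:2] for v,u in zip(*np.where(w))],np.float32)
    m=(abs(pts[:,0]-461)<50)&(abs(pts[:,1]+96)<40); print(cv2.minAreaRect(pts[m]))
```

```text
scene carrier_mid 0.8 [461.3 -86.7  24. ] [459.9 -87.5  26.4]
scene carrier_mid 0.71 [ 718.  -203.3   24. ] [ 729.9 -201.1   11.8]
scene carrier_mid 0.58 [371.   83.9  24. ] [376.   90.4  13.3]
scene cartridge_mid 0.67 [580.4 -50.   32. ] [577.6 -51.5  35.6]
scene outline_mid 0.93 [ 463.7 -101.4   16. ] [ 455.  -106.2   30.7]
((459.166748046875, -95.87723541259766), (62.068233489990234, 39.1181526184082), 0.2602178454399109)
top carrier_mid 0.77 [ 737.3 -196.2   24. ] [ 740.7 -198.3   13.4]
top carrier_mid 0.6 [465.5 -94.6  24. ] [465.3 -94.   30.8]
top cartridge_mid 0.68 [586.2 -64.   32. ] [585.  -63.6  39.7]
top outline_mid 0.85 [ 464.4 -103.    16. ] [ 464.2 -102.    26.8]
((463.6706237792969, -95.05545806884766), (36.16123962402344, 60.75242614746094), 88.64595031738281)
```

View pics/scene3.png

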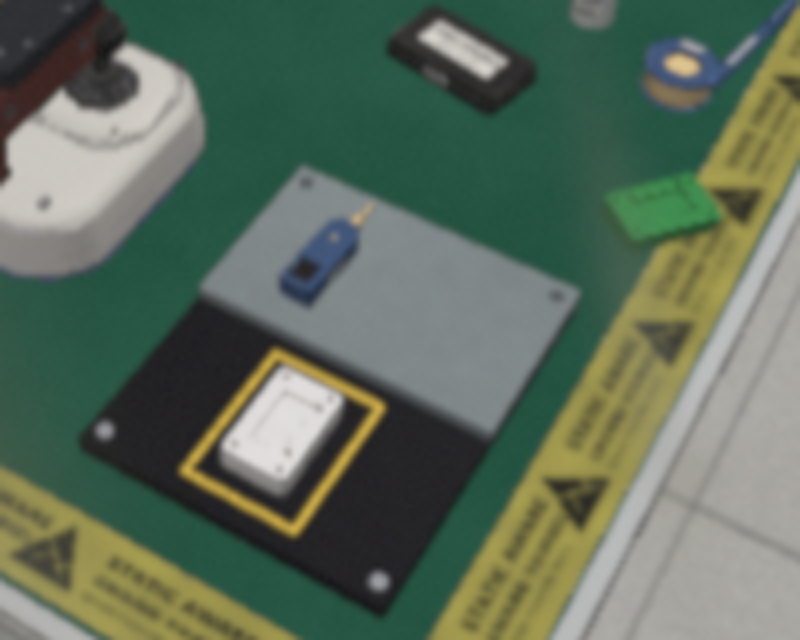

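The block stands at (282,425) in crop pixels, square and central inside the outline to within about 2 mm. The cartridge hasn't moved and the gripper touches nothing.

```bash
python3 -c "
from h import *
print(ticket.close_job())"
```

```text
the job is handed in; nothing more can be done
None
```

The carrier block stands flat and square inside the yellow outline, about 2 mm from its centre in the final images; the cartridge showed no movement, the gel box was never approached, and the job was handed in after about 10 s (no verdict was returned).

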